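Thread the return spring onto the soap dispenser's rod

ROBOT

A 6-joint arm with a two-finger parallel gripper is mounted at the origin on the work surface. World frame = base frame: x ahead of the robot, y to its left, z up, the work surface at z = 0. Lengths are in m, angles in rad, forces in N, time in s.
With the tool pointing down it reaches from about 0.35 to 0.975 m from the base axis. Payload 4.9 kg.
Tool frame: the origin (TCP) lies midway between the tips of the shut fingers; the grasp point (between the pads) lies 19 mm behind it; z points along the fingers, y is the line along which they close (so a half turn about z gives the same grasp; the last joint's range is limited). The gripper opens to 85 mm and grips with 20 to 120 N. Pads are 22 mm wide; open, the fingers measure 114 mm over their backs; the gripper's body (76 mm by 85 mm) begins 54 mm behind the grasp point. The pads swing forward as they close: fully open they stand 13 mm farther back than shut.
Start: joints at [1.053, 0.053, 1.613, -0, 1.476, -0.119], TCP at [0.243, 0.576, 0.231] pointing down, gripper open.
Joint ranges: [-3.01, 3.01], [-1.01, 2.22], [0.06, 2.58], [-1.02, 4.17], [0.09, 2.62], [-3.14, 3.14]. Speed limits (rad/s): [2.57, 2.57, 3.14, 3.14, 3.14, 3.14].

INTERFACE

Orientations are given as a unit quaternion [w, x, y, z].
In Python, from plant import state, grab_frame, camera_info, job_done, spot_in, masks_of, pinpoint gives the robot as it stands.
- The arm moves only by the shell command python3 -m handwheel 'ROWS' [OPENING]. ROWS is JSON, a list that holds one entry, the list of rows, each a list of 6 numbers: the shift along the world's x, y, z in m, then the turn, a rotation vector about the world's x, y, z in degrees. In form: [[[tx, ty, tz, ax, ay, az], ...]]. A call has 1 to 20 rows; each row shifts and turns the commanded pose from where the row before left it; what a row does not reach is not made up. A row lasts 1/12 s, in which the tool goes at most 41.7 mm and 7.16 degrees, less where a joint would pass 70% of its speed; a pose out of reach is approached as far as the arm can. A call is refused whole if a number of a shift passes 0.0417 or a number of a turn 7.16, either way. A call with a gripper value outside its range is refused whole. OPENING is the opening, from 0 (shut) to 1 (fully open), set as the call begins (- or left out, the last holds). The fingers move at their own pace and stop on an object; the grip force is fixed at half the most. Time passes only in rows, so rows that do not move let the fingers close. It gives the time, the measured TCP pose, the force, the opening and the grip force at its end, in the units of the state.
- state(): the state, without advancing time (a new reading comes with each control period).
- grab_frame(name): name is "scene" or "top" or "wrist"; returns (picture, depth): 420x560x3 uint8, blue, green, red; 420x560 float32, m along the optical axis (not along the pixel's ray), 0 where there is no reading.
- camera_info(name): a dict with "fx", "fy", "cx", "cy" (pixels), "T" (4x4, takes a point from camera to world coordinates). Camera axes: x right, y up, looking along -z (the intrinsics and any distortion apply to the point x, -y, -z); pixel columns grow to the right and rows downward; lengths in m; the calibration is good to about 2 mm. A picture is of the moment at which its call begins: read the wrist's pose just before it. camera_info takes no time and is no camera call; for the wrist camera it gives the pose at the moment of the call.
- job_done(): hands the job in; it is judged then, once.
Trained networks look in the newest picture that a camera, given by its name, has taken for a name from the list of things; names that differ only in an ending like _2 or _b are one class to them, and where a whole thing is asked for, a point or a joint stands for the part that bears it (a point fixed in the world has none). Each returns a list of dicts, best first, with "conf" (0 to 1); they miss things now and then, are a little off and sometimes report something else, mostly with a low value. They report only what shows in the picture. A call takes as long as a camera call.
- spot_in(camera, thing): "box" ([left, top, width, height] in pixels, round what is visible of it).
- masks_of(camera, thing): "region" (420x560 bool, what is visible of it) and "box" ([left, top, width, height] in pixels, round what is visible of it).
- pinpoint(camera, thing): "position" ([column, row] in pixels: a listed point, or the origin of a listed thing).
The state is a dict: "time": time; "joint_pos": joint angles; "joint_vel": joint speeds; "joint_efforts": joint torques, N m; "tool_pos": TCP position; "tool_rot": TCP orientation; "contact_force": force on the tool from outside, world axes, zero at the start; "ft_torque": the same for the moment, N m; "gripper_width": opening from 0.0 (shut) to 1.0 (fully open); "grasp_force": force on a finger pad.
Only numpy, scipy, OpenCV 4.12 (cv2) and the standard library are available. Lean on these libraries where they do the work, as an engineer would, in place of code of your own. Each camera call takes 0.05 s, during which the arm holds its last target. There are 200 camera calls.

TASK

Take the steel coil spring from the white dish and thread it gently down over the dispenser's upright brass rod, past both cross bars, twisting it a little wherever it snags instead of forcing it, until it sits fully down on the steel deck. Then turn it so that its two flattened sides lie parallel to the spout (between the two black lines on the deck), so that the lower bar keeps it from coming off, and let go, leaving it standing upright. Leave everything else on the counter and in the niche where it is.

Things in the scene. Friction and masses are not known exactly. Their poses are not given: they have to be found in the camera images.
- spring_mid (a point): Steel compression spring standing upright on the white dish: 50 mm tall, 37 mm outside and 31 mm inside diameter, 3 mm wire, about 70 g, open all through. Point on its axis, 25 mm above its lower end; z up along its axis. Lowest and topmost turn are flattened alike on two opposite sides, the straight sides running along x; a half turn looks and works the same.
- spring_grip (a point): Point on the spring's axis 35 mm above its lower end, the best height to grip. The upper 30 mm is a firm sleeve, gripped at any yaw; below it the coils give: the lowest turn yields upward by at most 8 mm, beginning at 1 N and taking 0.5 N more for each mm (5 N in all), then it is solid. It does not twist against the rest.
- spring_foot (a point): Centre of the underside of the spring's lowest turn, on its axis (25 mm below the mid point when not compressed); x runs along the two straight sides. The opening inside this flattened turn is 31 mm long along x but only 12 mm wide along y.
- seat (a point): Centre of the flat steel deck (66 mm diameter, 66 mm above the counter) of the fixed blue soap dispenser, at the foot of its brass rod. z up along the rod, x towards the spout, which sticks out sideways just below the deck. Two black lines on the deck run along x, 22 mm either side of the rod. Pressing the spring on the dispenser with more than 25 N, jamming forces included, damages it.
- rod_tip (a point): Top of the upright brass rod, 45 mm above the deck; 7 mm thick, ending in a small cone. It carries two brass cross bars, each 27 mm long, 8 mm wide and 5 mm high, centred on the rod. The spring's end turn passes a bar only with its straight sides along the bar's length within about 9 degrees; otherwise it snags on top of it. The axes are those of the seat.
- upper_bar (a point): Centre of the upper cross bar, 32.5 mm above the deck (bar from 30 to 35 mm). The axes given are those of the seat, not of the bar: the bar's length lies within 0.65 rad either way of x, differently each time, not reported. It does not turn.
- lower_bar (a point): Centre of the lower cross bar, 10.5 mm above the deck (bar from 8 to 13 mm). The axes given are those of the seat, not of the bar: the bar's length lies 0.85 to 2.3 rad anticlockwise (seen from above) from x, differently each time, not reported. It does not turn. Below it the 3 mm end turn has room to turn freely on the deck.
- dish: Round white ceramic dish, fixed, 116 mm across, 13 mm high at the rim, its floor 10 mm above the counter; the spring stands on its middle. Origin: centre of its underside.
- bottle: Dark green glass bottle with black screw cap, 56 mm diameter, 160 mm tall, standing in the plywood niche; leave alone. Origin: centre of its underside.
- cup: White ceramic cup, 72 mm across, 85 mm tall, in the niche; leave alone. Origin: centre of its underside.
- brush_stand: White plastic shaving brush stand, 64 mm base, 116 mm tall, in the niche; leave alone. Origin: centre of its underside.
- pill_box: Blue pill organiser with seven flip lids, 36 x 150 x 23 mm, on the counter; leave alone. Origin: centre of its underside.
- tweezers_case: Steel tweezers case, 26 x 110 x 14 mm, on the counter; leave alone. Origin: centre of its underside.
- press_head: Steel press head taken off the dispenser, 52 mm diameter, 26 mm high, on the counter; leave alone. Origin: centre of its underside.
- nut: Brass ring nut, 44 mm outside, 28 mm inside, 12 mm high, on the counter; leave alone. Origin: centre of its underside.

How it is judged:
On the way, in this order (a step that is already met when the one before it is completed fails the run):
1. the spring's lower end is around the rod and below the top of the upper bar (horizontal distance between spring_foot and seat below 0.006 m and z of spring_foot in the frame of seat below 0.028 m), for 0.1 s.
2. the spring's lower end is past the lower bar and down on the deck (horizontal distance between spring_foot and seat below 0.006 m and z of spring_foot in the frame of seat below 0.0045 m), for 0.1 s.
At the end, for the whole second after the job is handed in: The spring stands upright (within 0.15 rad) around the rod, its lowest turn on the deck (within 4 mm) and centred on the rod within 6 mm, its flattened sides parallel to the spout's direction within 0.35 rad, released and at rest (horizontal distance between spring_foot and seat below 0.006 m and z of spring_foot in the frame of seat below 0.004 m and angle between spring_mid's own z axis and vertical below 0.15 rad and angle between the x axis of spring_foot and the x axis of seat, either way round below 0.35 rad and linear speed of spring below 0.02 m/s); the robot touches nothing.
It fails at once if the spring is pressed on the dispenser with more than 25 N (contact force between spring and dispenser above 25 N).
It fails at once if the arm or fingers push on the dispenser with more than 10 N (contact force between any of the fingers, the arm and dispenser above 10 N).
It fails at once if a thing on the counter or in the niche (bottle, cup, brush stand, pill organiser, tweezers case, press head, nut) is moved by more than 30 mm (distance of any of bottle, cup, brush_stand, pill_box, tweezers_case, press_head, nut from where it was at the start of the episode above 0.03 m).
It also fails if it takes over 72 s, if anything falls off the work surface, if the arm or the gripper's body presses on something with over 40 N, if the wrist force passes 120 N, or if a joint passes its speed limit or range.

## Working session

There is one attempt and no reset: what is moved stays moved. The work goes in short steps, Python scripts to look and compute and a shell command to move; the robot and the scene stay as the last step left them, time stands still between calls to the robot, and variables do not carry over. Pictures are saved under pics/ and viewed, at most 10 in all, crops included, and the job is handed in when it is done.

```bash
mkdir -p pics; cat > h.py <<'E'
import numpy as np, cv2
from plant import *
def ray(cam,px,z,info=None):
    c=info or camera_info(cam); T=np.array(c["T"])
    d=T[:3,:3]@np.array([(px[0]-c["cx"])/c["fx"],-(px[1]-c["cy"])/c["fy"],-1]); o=T[:3,3]
    return o+d*(z-o[2])/d[2]
def proj(cam,P,info=None):
    c=info or camera_info(cam); T=np.array(c["T"]); p=T[:3,:3].T@(np.array(P)-T[:3,3])
    return np.array([c["cx"]+c["fx"]*p[0]/-p[2], c["cy"]-c["fy"]*p[1]/-p[2]])
E
python3 - <<'E'
from h import *
s=state();print(s["time"],s["tool_pos"],s["tool_rot"],s["contact_force"])
Z=dict(spring_mid=.035,spring_grip=.045,spring_foot=.01,seat=.066,rod_tip=.111,dish=0,upper_bar=.0985,lower_bar=.0765)
fs=[]
for cam in("top","scene"):
    f,d=grab_frame(cam);fs.append(f);c=camera_info(cam);print(cam,{k:c[k] for k in c if k!="T"},np.round(c["T"],3).tolist())
    for n in ("spring_mid","spring_grip","seat","rod_tip","dish"):
        for r in pinpoint(cam,n)[:2]: print(n,r["conf"],np.round(r["position"]),ray(cam,r["position"],Z[n]).round(4))
    cv2.imwrite(f"pics/{cam}0.png",f)
print(state()["time"])
E
```

```text
0.0 [0.24237883 0.57541263 0.23007805] [-3.18661212e-04  1.98070366e-01  9.80187268e-01 -9.74069234e-04] [-0.19460797 -0.26361429  0.45528748]
top {'fx': 418.10010087985995, 'fy': 418.10010087985995, 'cx': 282.5718246582237, 'cy': 207.70340659807752} [[0.016, 0.982, -0.188, 0.359], [-1.0, 0.016, 0.003, -0.106], [0.006, 0.188, 0.982, 1.291], [0.0, 0.0, 0.0, 1.0]]
spring_mid 0.58 [281. 213.] [ 0.5839 -0.105   0.035 ]
spring_mid 0.26 [276. 211.] [ 0.588  -0.0902  0.035 ]
spring_grip 0.62 [281. 211.] [ 0.5864 -0.1055  0.045 ]
seat 0.7 [180. 224.] [0.5391 0.193  0.066 ]
rod_tip 0.91 [179. 224.] [0.531 0.183 0.111]
rod_tip 0.64 [421. 280.] [ 0.3852 -0.4988  0.111 ]
dish 0.73 [283. 216.] [ 0.5779 -0.1133  0.    ]
dish 0.28 [416. 218.] [ 0.5801 -0.5299  0.    ]
scene {'fx': 411.9826219623786, 'fy': 411.9826219623786, 'cx': 278.9561009621284, 'cy': 213.60293949649184} [[-0.084, -0.689, 0.72, 1.323], [0.996, -0.063, 0.056, -0.044], [0.007, 0.722, 0.691, 0.819], [0.0, 0.0, 0.0, 1.0]]
spring_mid 0.58 [278. 236.] [ 0.5896 -0.1029  0.035 ]
spring_grip 0.55 [279. 228.] [ 0.5713 -0.1027  0.045 ]
seat 0.84 [388. 223.] [0.5464 0.1785 0.066 ]
seat 0.72 [177. 270.] [ 0.7476 -0.3242  0.066 ]
rod_tip 0.87 [392. 211.] [0.5479 0.1796 0.111 ]
dish 0.74 [279. 243.] [ 0.5815 -0.1005  0.    ]
dish 0.39 [142. 185.] [ 0.3807 -0.5418  0.    ]
0.6
```

```bash
python3 -c "
import cv2,numpy as np
a=cv2.imread('pics/top0.png');b=cv2.imread('pics/scene0.png')
cv2.imwrite('pics/v1.png',np.hstack([cv2.resize(a[120:330,100:460],(400,233)),cv2.resize(b[120:330,100:460],(400,233))]))"
```

```text
(no output)
```

View pics/v1.png

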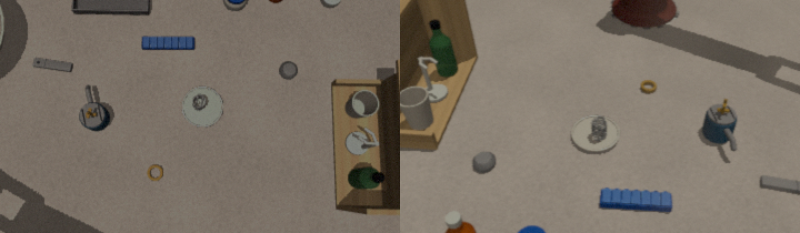

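```bash
python3 - <<'E'
from h import *
s=state();c=camera_info("wrist");print(s["time"],np.round(c["T"],3),c["fx"],s["tool_pos"])
E
python3 -m handwheel '[[[0.022,-0.03,0.008,0,0,0],[0.022,-0.03,0.008,0,0,0],[0.022,-0.03,0.008,0,0,0],[0.022,-0.03,0.008,0,0,0],[0.022,-0.03,0.008,0,0,0],[0.022,-0.03,0.008,0,0,0],[0.022,-0.03,0.008,0,0,0],[0.022,-0.03,0.008,0,0,0],[0.022,-0.03,0.008,0,0,0],[0.022,-0.03,0.008,0,0,0],[0.022,-0.03,0,0,0,0],[0.022,-0.03,0,0,0,0],[0,0,0,0,0,0],[0,0,0,0,0,0],[0,0,0,0,0,0]]]' 1
```

```text
0.6 [[ 0.388 -0.882 -0.267  0.175]
 [ 0.922  0.371  0.113  0.605]
 [-0.001 -0.29   0.957  0.374]
 [ 0.     0.     0.     1.   ]] 350.95842938167846 [0.24268172 0.57593812 0.23130952]
time: 1.85
tool_pos: [0.5065, 0.216, 0.3112]
tool_rot: [-0.0, 0.198, 0.98, 0.0]
contact_force: [0.5, 1.0, 0.0]
gripper_width: 1.003
grasp_force: 0.0
```

```bash
cat >> h.py <<'E'
def look(cam,names,Z):
    i=camera_info(cam); f,d=grab_frame(cam)
    for n in names:
        for r in pinpoint(cam,n)[:2]: print(cam,n,round(r["conf"],2),np.round(r["position"],1),ray(cam,r["position"],Z[n],i).round(4))
    return i,f,d
Z=dict(spring_mid=.035,spring_grip=.045,spring_foot=.01,seat=.066,rod_tip=.111,dish=0,upper_bar=.0985,lower_bar=.0765)
E
python3 - <<'E'
from h import *
i,f,d=look("wrist",["seat","rod_tip","upper_bar","lower_bar"],Z)
np.savez("w1.npz",f=f,d=d,T=i["T"],k=[i["fx"],i["fy"],i["cx"],i["cy"]])
p=proj("wrist",[.54,.185,.09],i);print(p)
x,y=[int(v) for v in p]
cv2.imwrite("pics/v2.png",cv2.resize(f[max(0,y-60):y+60,max(0,x-75):x+75],None,fx=5,fy=5,interpolation=cv2.INTER_CUBIC))
E
```

```text
wrist seat 0.56 [264.  212.6] [0.5436 0.184  0.066 ]
wrist rod_tip 0.89 [264.6 221.7] [0.5406 0.1878 0.111 ]
wrist upper_bar 0.77 [262.4 217.7] [0.5393 0.1853 0.0985]
wrist upper_bar 0.62 [264.7 208.6] [0.531  0.1916 0.0985]
wrist lower_bar 0.58 [264.6 211.2] [0.5395 0.187  0.0765]
[262.68236603 215.93542583]
```

View pics/v2.png

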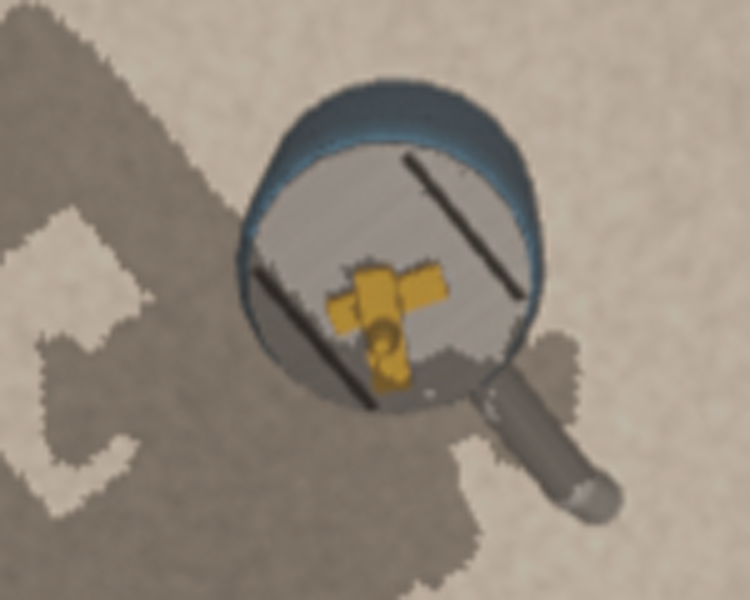

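The crop shows the dispenser: black lines run down-right parallel to the spout (lines (405,155)-(522,297) and (258,268)-(373,407)), upper bar near vertical through (385,328), lower bar through (390,298) rising to the right.

```bash
cat > fit.py <<'E'
from h import *
from scipy.optimize import minimize
w=np.load("w1.npz");f=w["f"];k=w["k"];i=dict(T=w["T"],fx=k[0],fy=k[1],cx=k[2],cy=k[3])
o=np.array([187,155])
L=[[(405,155),(522,297)],[(258,268),(373,407)]]
for a,b in L:
    A,B=[ray("",np.array(q)/5+o,.066,i) for q in (a,b)];print("line",np.degrees(np.arctan2(*(B-A)[1::-1])),((A+B)/2).round(4))
for n,a,b,z in (("up",(365,272),(382,388),.101),("up2",(392,268),(410,382),.101),("lo",(333,333),(448,297),.079),("lo2",(327,307),(440,263),.079)):
    A,B=[ray("",np.array(q)/5+o,z,i) for q in (a,b)];print(n,np.degrees(np.arctan2(*(B-A)[1::-1])))
hsv=cv2.cvtColor(f,cv2.COLOR_BGR2HSV)
m=(cv2.inRange(hsv,(14,110,40),(32,255,255))>0);m2=np.zeros_like(m);m2[190:245,240:290]=m[190:245,240:290];m=m2;print(m.sum())
S=4
M=cv2.resize(m.astype(np.uint8),None,fx=S,fy=S,interpolation=cv2.INTER_NEAREST)[190*S:245*S,240*S:290*S]>0
def hull(P,im):
    q=np.array([(proj("",p,i)+.5-[240,190])*S for p in P]);cv2.fillConvexPoly(im,cv2.convexHull(q.astype(np.float32)).astype(np.int32),1)
def render(v):
    x,y,a,b=v;im=np.zeros(M.shape,np.uint8)
    for t,z in((a,30),(b,8)):
        c,s=np.cos(t),np.sin(t)
        hull([[x+(u*c-w*s)*1e-3,y+(u*s+w*c)*1e-3,.066+(z+h)*1e-3] for u in(-13.5,13.5) for w in(-4,4) for h in(0,5)],im)
    hull([[x+3.5e-3*np.cos(t),y+3.5e-3*np.sin(t),z] for t in np.arange(0,6.28,.5) for z in(.066,.1085)]+[[x,y,.111]],im)
    return im>0
def cost(v):
    v=np.array(v)*[1e-3,1e-3,.05,.05];r=render(v);return 1-(r&M).sum()/(r|M).sum()
best=None
for up in(-40,-20,0,20,40):
  for lo in(50,75,100,125,150):
    r=minimize(cost,[540,186,np.radians(up-0)/.05,np.radians(lo)/.05],method="Nelder-Mead",options=dict(initial_simplex=None,maxiter=150))
    if best is None or r.fun<best.fun:best=r
print(best.fun,best.x[:2],np.degrees(best.x[2:]*.05))
E
python3 fit.py
```

```text
line 15.698772727474603 [0.5372 0.2066 0.066 ]
line 14.405195992570382 [0.5486 0.1643 0.066 ]
up -15.682747587380648
up2 -14.814847207523837
lo 85.32347113148113
lo2 89.23067579638058
308
0.11044286495352651 [542.37528273 184.94975749] [-15.8594776   87.66494928]
```

```bash
python3 -m handwheel '[[[0.0055,-0.0365,-0.004,0,0,0],[0.0055,-0.0365,-0.004,0,0,0],[0.0055,-0.0365,-0.004,0,0,0],[0.0055,-0.0365,-0.004,0,0,0],[0.0055,-0.0365,-0.004,0,0,0],[0.0055,-0.0365,-0.004,0,0,0],[0.0055,-0.0365,-0.004,0,0,0],[0.0055,-0.0365,-0.004,0,0,0],[0,0,0,0,0,0],[0,0,0,0,0,0],[0,0,0,0,0,0]]]'
python3 - <<'E'
from h import *
i,f,d=look("wrist",["spring_mid","spring_grip","spring_foot","dish"],Z)
np.savez("w2.npz",f=f,d=d,T=i["T"],k=[i["fx"],i["fy"],i["cx"],i["cy"]])
p=proj("wrist",[.587,-.104,.05],i);print(p,state()["joint_pos"])
x,y=[int(v) for v in p]
cv2.imwrite("pics/v3.png",cv2.resize(f[max(0,y-40):y+40,max(0,x-50):x+50],None,fx=7,fy=7,interpolation=cv2.INTER_CUBIC))
E
```

```text
time: 3.02
tool_pos: [0.5507, -0.0753, 0.2793]
tool_rot: [-0.0, 0.198, 0.98, 0.0]
contact_force: [0.5, 0.4, 1.3]
gripper_width: 1.003
grasp_force: 0.0
wrist spring_mid 0.69 [270.5 209.1] [ 0.5866 -0.0986  0.035 ]
wrist spring_mid 0.42 [270.6 210.3] [ 0.588 -0.099  0.035]
wrist spring_grip 0.62 [267.  211.3] [ 0.5848 -0.1018  0.045 ]
wrist spring_foot 0.52 [270.8 205. ] [ 0.5887 -0.0996  0.01  ]
wrist dish 0.95 [261.3 199.9] [ 0.5806 -0.1092  0.    ]
[265.86404003 215.10373759] [-2.68953204e-01 -1.37213992e-01  1.71710783e+00  4.79079061e-05
  1.56113366e+00 -1.44295358e+00]
```

View pics/v3.png

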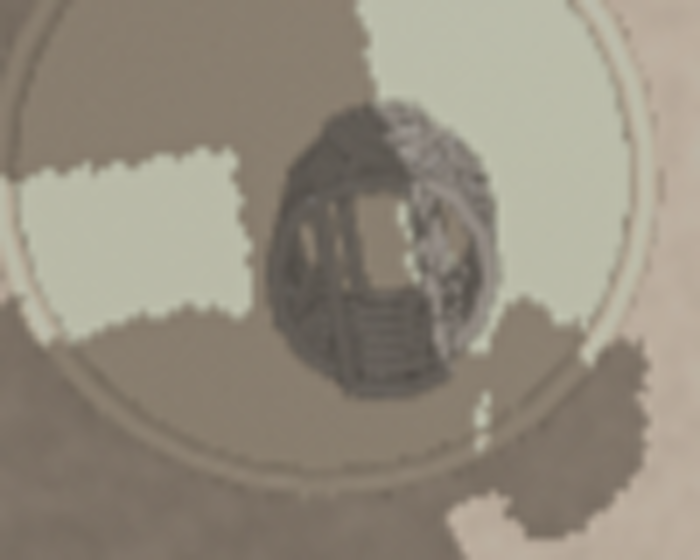

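The crop shows the spring's top ring centred near (382,286), left straight side about (325,200)-(355,385), right (405,195)-(440,350).

```bash
python3 - <<'E'
from h import *
w=np.load("w2.npz");k=w["k"];i=dict(T=w["T"],fx=k[0],fy=k[1],cx=k[2],cy=k[3]);o=np.array([265-50,215-40])
print(ray("",np.array([382,286])/7+o,.06,i))
for a,b in(((325,200),(355,385)),((405,195),(440,350))):
    A,B=[ray("",np.array(q)/7+o,.058,i) for q in (a,b)];print(np.degrees(np.arctan2(*(B-A)[1::-1])),((A+B)/2).round(4))
f=w["f"];g=cv2.createCLAHE(4,(2,2)).apply(cv2.cvtColor(f[180:235,245:295],cv2.COLOR_BGR2GRAY))
cv2.imwrite("pics/v4.png",cv2.resize(g,None,fx=10,fy=10,interpolation=cv2.INTER_CUBIC))
E
```

```text
[ 0.58653234 -0.09907992  0.06      ]
-14.678444742117467 [ 0.5857 -0.1059  0.058 ]
-10.747703405414544 [ 0.5876 -0.0927  0.058 ]
```

View pics/v4.png

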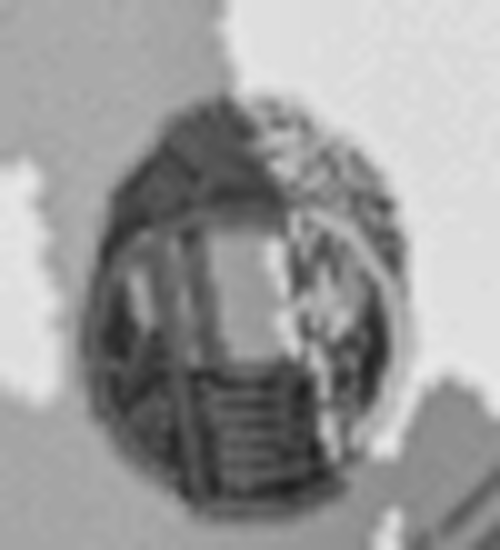

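```bash
python3 -m handwheel '[[[0.0118,-0.0079,-0.03,0,0,0],[0.0118,-0.0079,-0.03,0,0,0],[0.0118,-0.0079,-0.03,0,0,0],[0,0,-0.034,0,0,0],[0,0,-0.034,0,0,0],[0,0,-0.025,0,0,0],[0,0,-0.025,0,0,0],[0,0,-0.02,0,0,0],[0,0,-0.015,0,0,0],[0,0,-0.014,0,0,0],[0,0,0,0,0,0],[0,0,0,0,0,0],[0,0,0,0,0,0]]]' && python3 -m handwheel '[[[0,0,0,0,0,0],[0,0,0,0,0,0],[0,0,0,0,0,0],[0,0,0,0,0,0],[0,0,0,0,0,0],[0,0,0,0,0,0],[0,0,0,0,0,0],[0,0,0,0,0,0],[0,0,0,0,0,0],[0,0,0,0,0,0]]]' 0
```

```text
time: 4.35
tool_pos: [0.5871, -0.0998, 0.0236]
tool_rot: [0.001, 0.198, 0.98, -0.0]
contact_force: [-0.5, -1.5, 0.4]
gripper_width: 0.995
grasp_force: 0.0
time: 5.18
tool_pos: [0.5863, -0.0998, 0.0224]
tool_rot: [0.0, 0.198, 0.98, -0.0]
contact_force: [1.6, -0.9, 1.0]
gripper_width: 0.42
grasp_force: 59.7
```

```bash
python3 -m handwheel '[[[0,0,0.015,0,0,0],[0,0,0.03,0,0,0],[0,0,0.03,0,0,0],[0,0,0.03,0,0,0],[0,0,0.03,0,0,0],[0,0,0.02,0,0,0],[-0.0044,0.0285,0,0,0,0],[-0.0044,0.0285,0,0,0,0],[-0.0044,0.0285,0,0,0,0],[-0.0044,0.0285,0,0,0,0],[-0.0044,0.0285,0,0,0,0],[-0.0044,0.0285,0,0,0,0],[-0.0044,0.0285,0,0,0,0],[-0.0044,0.0285,0,0,0,0],[-0.0044,0.0285,0,0,0,0],[-0.0044,0.0285,0,0,0,0],[0,0,0,0,0,0],[0,0,0,0,0,0],[0,0,0,0,0,0]]]'
python3 - <<'E'
from h import *
s=state();t=s["tool_pos"];print(t,s["contact_force"],s["joint_pos"][5])
Z=dict(spring_foot=t[2]-.0124,spring_mid=t[2]+.0126,spring_grip=t[2]+.0226,rod_tip=.111,seat=.066)
i,f,d=look("wrist",["spring_foot","spring_mid","spring_grip"],Z)
np.savez("w3.npz",f=f,d=d,T=i["T"],k=[i["fx"],i["fy"],i["cx"],i["cy"]])
for c in("scene","top"):
    j,g,_=look(c,Z.keys(),Z)
    p=proj(c,[t[0],t[1],.14]);x,y=[int(v) for v in p];print(c,x,y)
    g=cv2.resize(g[y-25:y+25,x-33:x+33],(396,300),interpolation=cv2.INTER_CUBIC);cv2.imwrite(f"{c}3.png",g)
q=proj("wrist",[t[0],t[1],t[2]+.0376],i);print(q);x,y=[int(v) for v in q]
a=cv2.resize(f[y-50:y+50,x-66:x+66],(792,600),interpolation=cv2.INTER_CUBIC);cv2.imwrite("pics/v5.png",a)
cv2.imwrite("pics/v6.png",np.hstack([cv2.imread("scene3.png"),cv2.imread("top3.png")]))
E
```

```text
time: 6.77
tool_pos: [0.5417, 0.1849, 0.1767]
tool_rot: [-0.001, 0.198, 0.98, -0.0]
contact_force: [0.2, -0.2, -0.8]
gripper_width: 0.427
grasp_force: 60.1
[0.54168295 0.1848933  0.17668987] [ 0.2018839  -0.19506743 -0.79048215] -0.9730346881782639
wrist spring_mid 0.66 [278.9 288.6] [0.5415 0.1863 0.1893]
wrist spring_grip 0.77 [272.4 301.7] [0.5406 0.184  0.1993]
wrist spring_grip 0.37 [276.5 288.3] [0.5358 0.1877 0.1993]
scene spring_foot 0.58 [396.1 192. ] [0.538  0.1815 0.1643]
scene spring_mid 0.55 [398.3 187.4] [0.5505 0.1802 0.1893]
scene spring_grip 0.48 [396.7 181.4] [0.5407 0.1756 0.1993]
scene spring_grip 0.35 [309.2 303.5] [ 0.9015 -0.0213  0.1993]
scene rod_tip 0.82 [390.6 209.6] [0.5444 0.1778 0.111 ]
scene seat 0.74 [389.8 220.3] [0.5365 0.1852 0.066 ]
scene 395 200
top spring_foot 0.42 [241.2 273.5] [ 0.3943 -0.0027  0.1643]
top spring_mid 0.53 [420.8 280.1] [ 0.3839 -0.4725  0.1893]
top rod_tip 0.83 [179.6 221.6] [0.5394 0.1827 0.111 ]
top rod_tip 0.32 [146.8 178.2] [0.6653 0.2857 0.111 ]
top seat 0.79 [180.9 222.7] [0.543  0.1897 0.066 ]
top 176 219
[275.47028674 326.73119452]
```

View pics/v5.png

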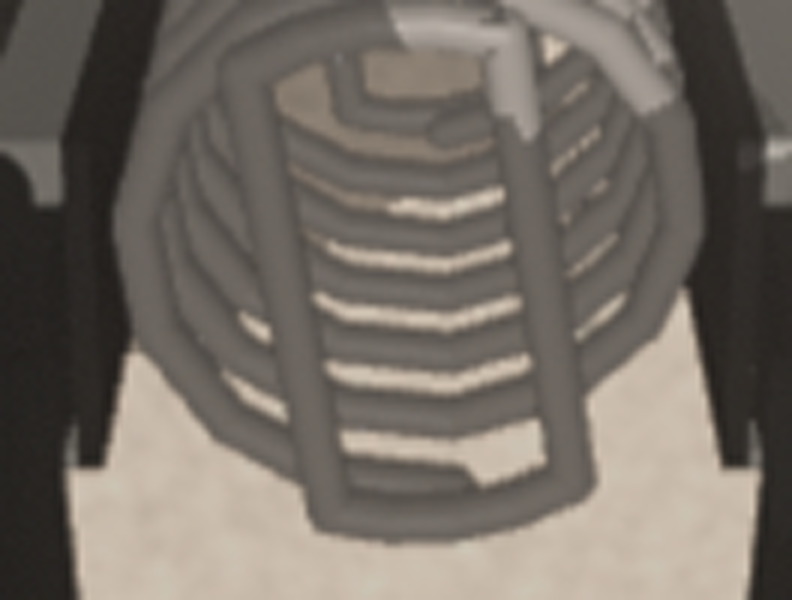

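View pics/v6.png

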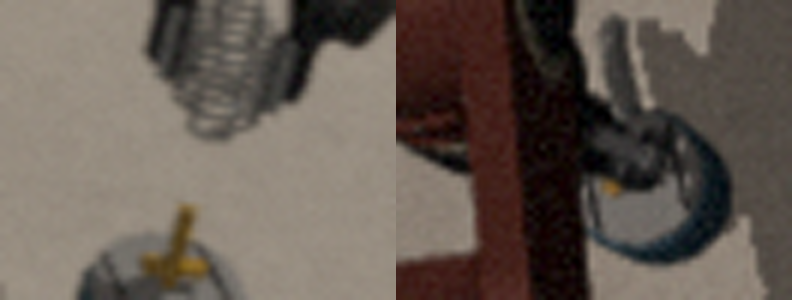

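v5 shows the gripped spring's top turn with straight sides (245,80)-(325,515) and (510,60)-(570,480); v6 shows the spring (scene crop foot about (210,130)) above the rod with tip at (188,208).

```bash
python3 - <<'E'
from h import *
w=np.load("w3.npz");k=w["k"];i=dict(T=w["T"],fx=k[0],fy=k[1],cx=k[2],cy=k[3]);o=np.array([209,276])
t=np.array([.54168,.18489,.17669])
cs=[]
for a,b in(((245,75),(325,512)),((508,50),(572,487))):
    A,B=[ray("",np.array(q)/6+o-.4,t[2]+.0361,i) for q in (a,b)];cs.append((A+B)/2);print(np.degrees(np.arctan2(*(B-A)[1::-1])),np.linalg.norm(B-A),((A+B)/2-t).round(4))
c=sum(cs)/2;print((c-t).round(4),np.linalg.norm(cs[0]-cs[1]))
# round coil extremes ~ z top-3mm
A,B=[ray("",np.array(q)/6+o-.4,t[2]+.0346,i) for q in((118,225),(700,225))];print(((A+B)/2-t).round(4),np.linalg.norm(A-B))
E
```

```text
-14.82551046139976 0.02994646166333923 [-0.002  -0.0065  0.0361]
-14.606559782045432 0.02971648822215763 [0.0022 0.0079 0.0361]
[0.0001 0.0007 0.0361] 0.014981900501730696
[-0.003   0.0017  0.0346] 0.03414231266523855
```

```bash
python3 -m handwheel '[[[0.0006,-0.0005,-0.015,0,0,-0.8],[0,0,-0.015,0,0,0],[0,0,-0.01,0,0,0],[0,0,-0.009,0,0,0],[0,0,0,0,0,0],[0,0,0,0,0,0],[0,0,-0.003,0,0,0],[0,0,-0.003,0,0,0],[0,0,-0.003,0,0,0],[0,0,0,0,0,0],[0,0,0,0,0,0],[0,0,0,0,0,0]]]'
```

```text
time: 8.57
tool_pos: [0.5428, 0.1848, 0.1195]
tool_rot: [0.0, 0.205, 0.979, 0.0]
contact_force: [-0.3, -0.5, -0.6]
gripper_width: 0.426
grasp_force: 60.1
```

```bash
python3 - <<'E'
from h import *
s=state();t=s["tool_pos"];print(t,s["contact_force"],s["ft_torque"])
i=camera_info("wrist");f,d=grab_frame("wrist");np.savez("w4.npz",f=f,d=d,T=i["T"],k=[i["fx"],i["fy"],i["cx"],i["cy"]])
x,y=[int(v) for v in proj("wrist",[t[0],t[1],t[2]+.0376],i)]
a=cv2.resize(f[y-50:y+50,x-66:x+66],(528,400),interpolation=cv2.INTER_CUBIC)
c="scene";g,_=grab_frame(c);p,q=[int(v) for v in proj(c,[t[0],t[1],.12])]
b=cv2.resize(g[q-40:q+40,p-27:p+27],(270,400),interpolation=cv2.INTER_CUBIC);cv2.imwrite("pics/v7.png",np.hstack([a,b]))
E
```

```text
[0.54279278 0.18476287 0.11949632] [-0.31861365 -0.45088493 -0.5509953 ] [-0.03267284  0.03180914  0.00168304]
```

View pics/v7.png

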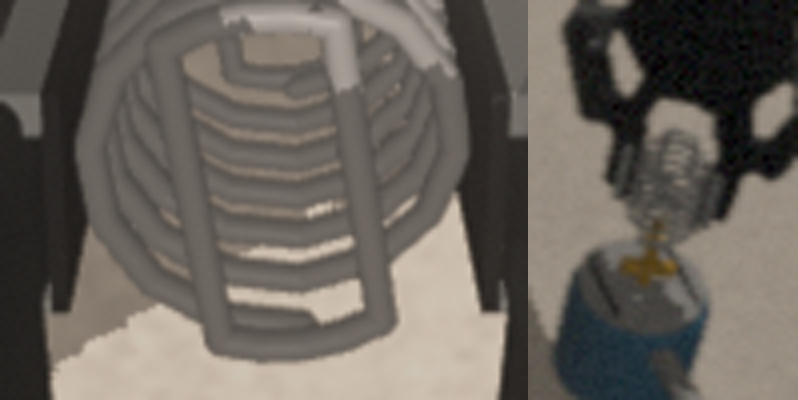

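The picture shows the rod's tip entering the foot turn (right crop around (658,235)), no contact force. Continue down onto the upper bar.

```bash
python3 -m handwheel '[[[0,0,-0.002,0,0,0],[0,0,-0.002,0,0,0],[0,0,-0.002,0,0,0],[0,0,-0.0015,0,0,0],[0,0,-0.0015,0,0,0],[0,0,0,0,0,0],[0,0,0,0,0,0],[0,0,0,0,0,0]]]'
```

```text
time: 9.33
tool_pos: [0.5427, 0.1848, 0.1103]
tool_rot: [0.0, 0.205, 0.979, 0.0]
contact_force: [-0.7, -0.6, -0.0]
gripper_width: 0.426
grasp_force: 60.1
```

```bash
python3 -m handwheel '[[[0,0,-0.002,0,0,0],[0,0,-0.002,0,0,0],[0,0,-0.002,0,0,0],[0,0,-0.002,0,0,0],[0,0,-0.002,0,0,0],[0,0,-0.002,0,0,0],[0,0,0,0,0,0],[0,0,0,0,0,0],[0,0,0,0,0,0]]]'
```

```text
time: 10.08
tool_pos: [0.5427, 0.1848, 0.0984]
tool_rot: [0.0, 0.205, 0.979, 0.0]
contact_force: [0.3, 0.6, -0.0]
gripper_width: 0.422
grasp_force: 60.1
```

```bash
python3 -m handwheel '[[[0,0,0,0,0,-5],[0,0,0,0,0,-6],[0,0,0,0,0,-6],[0,0,0,0,0,-6],[0,0,0,0,0,-6],[0,0,0,0,0,-6],[0,0,0,0,0,-6],[0,0,0,0,0,-6],[0,0,0,0,0,-6],[0,0,0,0,0,-6],[0,0,0,0,0,-6],[0,0,0,0,0,-6],[0,0,0,0,0,-6],[0,0,0,0,0,0],[0,0,0,0,0,0],[0,0,0,0,0,0]]]'; python3 - <<'E'
from h import *
s=state();q=s["tool_rot"]; print(s["joint_pos"][5],np.degrees(2*np.arctan2(q[2],q[1])),s["ft_torque"])
E
```

```text
time: 11.42
tool_pos: [0.5428, 0.1848, 0.0985]
tool_rot: [0.0, 0.769, 0.639, 0.0]
contact_force: [-0.6, -0.2, -0.2]
gripper_width: 0.423
grasp_force: 60.1
0.38198351207328035 79.47826485458242 [ 0.04929725 -0.04014946  0.00814927]
```

```bash
python3 -m handwheel '[[[0,0,-0.002,0,0,0],[0,0,-0.002,0,0,0],[0,0,-0.002,0,0,0],[0,0,-0.002,0,0,0],[0,0,-0.002,0,0,0],[0,0,0,0,0,0],[0,0,0,0,0,0],[0,0,0,0,0,0]]]'
```

```text
time: 12.08
tool_pos: [0.5427, 0.1847, 0.0883]
tool_rot: [0.0, 0.77, 0.638, 0.0]
contact_force: [-0.6, -0.2, 0.6]
gripper_width: 0.429
grasp_force: 60.1
```

```bash
python3 -m handwheel '[[[0,0,-0.002,0,0,0],[0,0,-0.002,0,0,0],[0,0,-0.002,0,0,0],[0,0,-0.002,0,0,0],[0,0,-0.001,0,0,0],[0,0,0,0,0,0],[0,0,0,0,0,0],[0,0,0,0,0,0]]]'; python3 -m handwheel '[[[0,0,-0.001,0,0,0],[0,0,-0.0005,0,0,0],[0,0,0,0,0,0],[0,0,0,0,0,0]]]'
```

```text
time: 12.75
tool_pos: [0.5428, 0.1848, 0.0794]
tool_rot: [0.0, 0.77, 0.638, 0.0]
contact_force: [0.1, 0.3, 0.1]
gripper_width: 0.424
grasp_force: 60.2
time: 13.08
tool_pos: [0.5429, 0.1848, 0.078]
tool_rot: [0.0, 0.77, 0.638, 0.0]
contact_force: [-0.8, 0.2, 1.1]
gripper_width: 0.423
grasp_force: 60.2
```

```bash
python3 -m handwheel '[[[0,0,-0.001,0,0,0],[0,0,-0.0005,0,0,0],[0,0,0,0,0,0],[0,0,0,0,0,0],[0,0,0,0,0,0]]]'; python3 -m handwheel '[[[0,0,0,0,0,-5],[0,0,0,0,0,-5],[0,0,0,0,0,0],[0,0,0,0,0,0]]]'
```

```text
time: 13.5
tool_pos: [0.5429, 0.1848, 0.0765]
tool_rot: [0.0, 0.77, 0.638, 0.0]
contact_force: [0.3, -0.8, 2.6]
gripper_width: 0.423
grasp_force: 60.3
time: 13.83
tool_pos: [0.5428, 0.1847, 0.0765]
tool_rot: [0.0, 0.822, 0.57, 0.0]
contact_force: [-0.2, -0.0, 1.3]
gripper_width: 0.426
grasp_force: 60.4
```

```bash
python3 -m handwheel '[[[0,0,0,0,0,-5],[0,0,0,0,0,-5],[0,0,0,0,0,-5],[0,0,0,0,0,-5],[0,0,0,0,0,-5],[0,0,0,0,0,-5],[0,0,0,0,0,-5],[0,0,0,0,0,-5],[0,0,0,0,0,-5],[0,0,0,0,0,-5],[0,0,0,0,0,-5],[0,0,0,0,0,-5],[0,0,0,0,0,-2.5],[0,0,0,0,0,0],[0,0,0,0,0,0],[0,0,0,0,0,0]]]'; python3 - <<'E'
from h import *
s=state();t=s["tool_pos"];q=s["tool_rot"]; print(s["joint_pos"][5],np.degrees(2*np.arctan2(q[2],q[1])),s["ft_torque"],s["contact_force"])
f,d=grab_frame("wrist")
x,y=[int(v) for v in proj("wrist",[t[0],t[1],t[2]+.0376])]
a=cv2.resize(f[y-50:y+50,x-66:x+66],(528,400),interpolation=cv2.INTER_CUBIC)
c="scene";g,_=grab_frame(c);p,r=[int(v) for v in proj(c,[t[0],t[1],.09])]
b=cv2.resize(g[r-40:r+40,p-27:p+27],(270,400),interpolation=cv2.INTER_CUBIC);cv2.imwrite("pics/v8.png",np.hstack([a,b]))
E
```

```text
time: 15.17
tool_pos: [0.5427, 0.1848, 0.0763]
tool_rot: [0.0, 0.998, 0.061, 0.0]
contact_force: [-0.7, -0.7, 2.5]
gripper_width: 0.423
grasp_force: 60.4
1.6477416768468762 6.955958356533816 [0.02115781 0.0260963  0.04130155] [-0.68176929 -0.7049522   2.45686139]
```

View pics/v8.png

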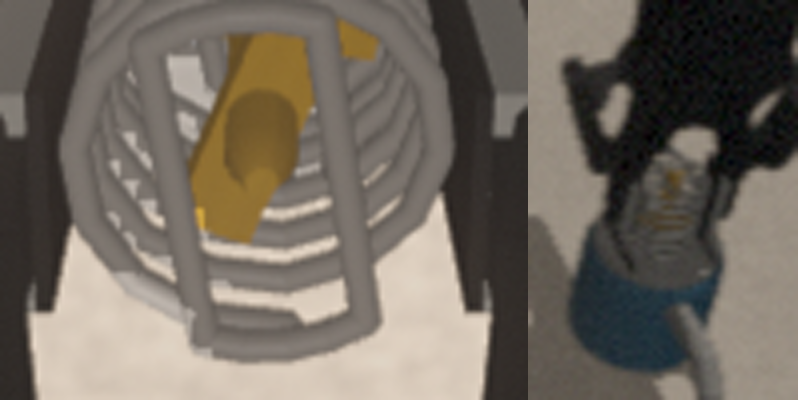

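v8 shows the spring on the deck, rod inside it at the centre, straight sides crossing the upper bar. Ease off the compression and release.

```bash
python3 -m handwheel '[[[0,0,0.001,0,0,0],[0,0,0.0005,0,0,0],[0,0,0,0,0,0],[0,0,0,0,0,0]]]'; python3 -m handwheel '[[[0,0,0,0,0,0],[0,0,0,0,0,0],[0,0,0,0,0,0],[0,0,0,0,0,0],[0,0,0,0,0,0],[0,0,0,0,0,0],[0,0,0,0,0,0],[0,0,0,0,0,0]]]' 0.8; python3 -m handwheel '[[[0,0,0.005,0,0,0],[0,0,0.01,0,0,0],[0,0,0.02,0,0,0],[0,0,0.03,0,0,0],[0,0,0.03,0,0,0],[0,0,0.03,0,0,0],[0,0,0.03,0,0,0],[0,0,0.03,0,0,0],[0,0,0,0,0,0],[0,0,0,0,0,0]]]'; python3 - <<'E'
from h import *
s=state();t=s["tool_pos"]
Z=dict(spring_foot=.066,spring_mid=.091,spring_grip=.101,seat=.066)
i,f,d=look("wrist",Z.keys(),Z)
np.savez("w5.npz",f=f,d=d,T=i["T"],k=[i["fx"],i["fy"],i["cx"],i["cy"]])
x,y=[int(v) for v in proj("wrist",[.5427,.185,.09],i)];print(x,y)
a=cv2.resize(f[y-40:y+40,x-53:x+53],(530,400),interpolation=cv2.INTER_CUBIC)
c="scene";g,_=grab_frame(c);p,r=[int(v) for v in proj(c,[.5427,.185,.09])]
b=cv2.resize(g[r-40:r+40,p-27:p+27],(270,400),interpolation=cv2.INTER_CUBIC);cv2.imwrite("pics/v9.png",np.hstack([a,b]))
E
```

```text
time: 15.6
tool_pos: [0.5427, 0.1847, 0.0778]
tool_rot: [0.0, 0.998, 0.06, 0.0]
contact_force: [0.7, -0.7, 1.7]
gripper_width: 0.426
grasp_force: 60.4
time: 16.27
tool_pos: [0.5427, 0.1847, 0.0778]
tool_rot: [-0.0, 0.998, 0.06, -0.0]
contact_force: [-0.5, -1.1, 0.4]
gripper_width: 0.806
grasp_force: 0.0
time: 17.1
tool_pos: [0.5441, 0.185, 0.267]
tool_rot: [-0.0, 0.998, 0.06, 0.003]
contact_force: [0.6, 0.7, -0.9]
gripper_width: 0.804
grasp_force: 0.0
wrist spring_foot 0.67 [275.9 186.1] [0.5399 0.1865 0.066 ]
wrist spring_mid 0.89 [276.3 189. ] [0.5428 0.1864 0.091 ]
wrist spring_grip 0.9 [273.5 189.6] [0.5443 0.1891 0.101 ]
wrist seat 0.81 [278.1 183.9] [0.5424 0.1846 0.066 ]
277 189
```

View pics/v9.png

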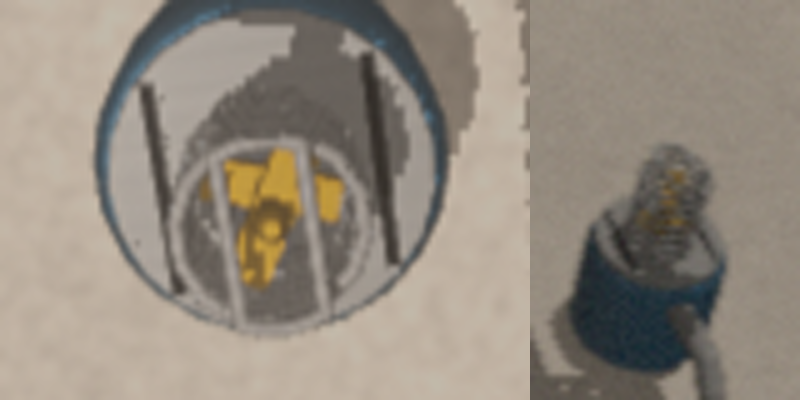

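The spring stands upright on the deck around the rod, and its straight sides ((218,160)-(238,320) and (305,150)-(323,310)) run parallel to the black lines. The gripper is clear of it.

```bash
python3 -c "
from plant import *
print(job_done())"
```

```text
the job is handed in; nothing more can be done
None
```

The spring is down on the deck past both bars, its flattened sides parallel to the spout, released and standing upright; I handed the job in after about 17 s of robot time, and no verdict was reported back.

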